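Unhasp and open the lens case on the digitising bench

ROBOT

A 6-joint arm with a two-finger parallel gripper is mounted at the origin on the work surface. World frame = base frame: x ahead of the robot, y to its left, z up, the work surface at z = 0. Lengths are in m, angles in degrees, forces in N, time in s.
With the tool pointing down it reaches from about 0.4 to 0.825 m from the base axis. Payload 7 kg.
Tool frame: the origin (TCP) lies at the very end of the fingers, on their centre line; the grasp point (between the pads) lies behind it (r.grasp_offset is the z of the grasp point in the tool frame, in m); z points along the fingers, y is the direction in which the jaws open and shut (so a half turn about z gives the same grasp; the last joint's range is limited). The gripper opens to 88 mm and grips with 3 to 60 N. Pads are 19 mm wide; open, the fingers measure 130 mm over their backs; the gripper's body (78 mm by 193 mm) begins 47 mm behind the grasp point.
Start: joints at [-48.065, 20.546, 0.682, 0, -70.136, -16.507], TCP at [0.29, -0.61, 0.227] pointing down, gripper open.
Joint ranges: [-176.03, 176.03], [-82.01, 121.73], [-58.28, 71.71], [-173.87, 95.51], [-174.79, -0.11], [-173.66, 173.66]. Speed limits (degrees/s): [136.94, 136.94, 172.46, 180, 180, 180].

INTERFACE

Orientations are given as [roll, pitch, yaw] about the fixed x, y, z axes, in that order (R = Rz(yaw) Ry(pitch) Rx(roll)).
In Python, from plant import r gives the robot as it stands. The module is installed in compiled form; this text tells all that it offers.
- The arm moves only by the tool servo_tool, never from a script. Its argument "targets" is a list of rows, each an object of numbers: "dx", "dy", "dz": the shift along the world's x, y, z in cm; "spin": the turn about the world's z in rad; "grip": the opening in per cent of the stroke, from 0 (shut) to 100 (fully open). A call has exactly 10 rows; each row is the pose to reach, as a shift and turn from the pose commanded when the call began; what a row does not reach only later rows make up. A row lasts 1/12 s, in which the tool goes at most 41.7 mm and 7.16 degrees, less where a joint would pass 70% of its speed; a pose out of reach is approached as far as the arm can. A call with a gripper value outside its range is refused whole. The fingers move at their own pace and stop on an object; "squeeze" is the grip in N (left out, the last holds). Time passes only in rows, so rows that repeat a pose let the fingers close, or fill a call up. It gives the time, the measured TCP pose, the force and the opening at its end, in the units of the state.
- r.get_state(): the state, without advancing time (a new reading comes with each control period).
- r.capture(name): name is "scene" or "top" or "wrist"; returns the picture (480x640x3 uint8, blue, green, red); there is no depth.
- r.get_calibration(name): a dict with "K" (3x3 intrinsics, pixels), "extrinsics" (4x4, takes a point from camera to world coordinates). Camera axes: x right, y down, z forward; pixel columns grow to the right and rows downward; lengths in m; the calibration is good to about 2 mm. A picture is of the moment at which its call begins: read the wrist's pose just before it. get_calibration takes no time and is no camera call; for the wrist camera it gives the pose at the moment of the call.
- r.close_job(): hands the job in, once; it reports no verdict.
Trained networks look in the newest picture that a camera, given by its name, has taken for a name from the list of things; names that differ only in an ending like _2 or _b are one class to them, and where a whole thing is asked for, a point or a joint stands for the part that bears it (a point fixed in the world has none). Each returns a list of dicts, best first, with "p" (0 to 1); they miss things now and then, are a little off and sometimes report something else, mostly with a low value. They report only what shows in the picture. A call takes as long as a camera call.
- r.cut_out(name, camera): "mask" (480x640 bool, what is visible of it) and "extent" ([left, top, right, bottom] in pixels, round what is visible of it).
The state is a dict: "time_s": time; "joints": joint angles; "qd": joint speeds; "joint_torque": joint torques, N m; "tcp_pos": TCP position; "eef_rot": TCP orientation; "contact_force": force on the tool from outside, world axes, zero at the start; "moment": the same for the moment, N m; "gripper_width": finger opening in m.
Only numpy, scipy, OpenCV 4.12 (cv2) and the standard library are available. Lean on these libraries where they do the work, as an engineer would, in place of code of your own. Each camera call takes 0.05 s, during which the arm holds its last target. There are 200 camera calls.

TASK

Open the aluminium lens case: flip the hasp by its red crossbar off the brass staple and swing it right over until it leans back over the lid, and only then raise the lid past upright so that it stays open by itself. Leave the case standing where it is and do not disturb the things around it.

Things in the scene. Friction and masses are not known exactly. Their poses are not given: they have to be found in the camera images.
- case: Aluminium lens case with black corners, loose on the bench (about 2.8 kg; a push of some 15 N slides it). Origin: centre of its underside. 130 mm deep (x), 260 wide (y), 140 high with the lid shut; the lid is the upper 29 mm. Front, with hasp and handle, faces its own -x, roughly to the robot's right (world -y); the lid's hinge is along the top of the back.
- staple (a point): Outer end of the brass U-shaped staple on the case's front: 6 mm wide, 19 mm high, standing 23 mm out of the front face; in the case's frame at x = -88, y = -70, z = 87 mm.
- lid_hinge (a point): Point on the lid's hinge line (parallel to the case's y): in the case's frame x = +65, y = 0, z = 110.5 mm.
- lid_handle (a point): Centre of the black round bar handle on the lid's front: 12 mm thick, 90 mm long along the case's y, axis 45 mm in front of the lid's front face, held by an arm 8 mm wide near each end. Lid shut: x = -110, y = +60, z = 125 mm in the case's frame. Moves with the lid.
- lid (a joint): Lid angle in rad: 0 shut, grows as the front rises, stop at 1.83. Weighs about 0.5 kg; 2 to 3 N at the handle raise it; let go below about 1.5 it falls shut, above about 1.7 it stays open. With the hasp on the staple it is locked (only rattles about 0.07 rad).
- hasp_hinge (a point): Middle of the hasp's hinge line (parallel to the case's y) on the front of the lid: with the lid shut at x = -71, y = -70, z = 130 mm in the case's frame.
- strap_end (a point): Middle of the lower end of the hasp's steel strap (40 mm wide, 4 mm thick, reaching 74 mm from the hinge line), whose slot, 18 mm wide and 34 mm high, goes over the staple. Hanging, the strap is 4 to 8 mm in front of the case.
- hasp_bar (a point): Centre of the hasp's red round crossbar, 10 mm thick, 110 mm long along the case's y, carried at its middle by a stem 18 mm wide from the strap's lower end, so 46 mm of bar is free on either side. With hasp and lid at 0 its axis is 55 mm out from and 72 mm below the hinge line: 61 mm in front of the case, 58 mm above the bench.
- hasp (a joint): Hasp angle in rad, relative to the lid: 0 hanging over the staple; grows as its lower end swings out from the case's front and up (clear of the staple from about 0.5; strap straight up at 3.14), then over the lid; stop at 3.88, bar near the lid's top. Stiff hinge: stays about where it is left; 1 to 2 N at the bar move it. Starts at 0 to 0.1.
- jar: White screw jar, 64 mm wide, 60 mm high, bystander at one end of the case; origin under its centre.
- carton: Small white and red carton, 50 x 45 x 85 mm, bystander at the other end of the case; origin under its centre.
- bottle: Amber bottle, 56 mm wide, 130 mm high, bystander; origin under its centre.
- tape: Black desk tape dispenser, 170 x 75 x 117 mm, with a yellow roll, bystander; origin under its centre.
- carousel: Black round slide tray, 210 mm wide, 61 mm high, bystander; origin under its centre.

How it is judged:
By the outcome, as a careful person would: the job done as asked, in the order asked, and still so for the second after the job is handed in, with the robot touching nothing.
It also fails if it takes over 72 s, if anything falls off the work surface, if the arm or the gripper's body presses on something with over 40 N, if the wrist force passes 120 N, or if a joint passes its speed limit or range.

## Working session

There is one attempt and no reset: what is moved stays moved. The work goes in short steps, Python scripts to look and compute and a tool call to move; the robot and the scene stay as the last step left them, time stands still between calls to the robot, and variables do not carry over. Pictures are saved under pics/ and viewed, about 8 in all and at most 12, crops included, and the job is handed in when it is done.

Besides the shell and the picture viewer there is one more tool, called after "Call:" as name([rows], argument=value, ...), one row to a line, values as JSON. servo_tool: Moves the arm, as the interface text tells. Its arguments: {"type":"object","properties":{"targets":{"type":"array"},"squeeze":{"type":"number"}},"required":["targets"]}

```bash
mkdir -p pics
python3 - <<'E'
from plant import r
import cv2,numpy as np
s=r.get_state(); print(s['time_s'],s['tcp_pos'],s['eef_rot'],s['gripper_width'],r.grasp_offset)
for c in ['scene','top']:
    im=r.capture(c); cv2.imwrite(f'pics/{c}0.png',im)
    k=r.get_calibration(c); print(c,np.round(k['K'],1).tolist(),np.round(k['extrinsics'],3).tolist())
    for n in ['case','hasp_bar','lid_handle','staple','strap_end','jar','carton','bottle','tape','carousel']:
        for d in r.cut_out(n,c)[:2]:
            m=d['mask']; ys,xs=np.nonzero(m); print(n,round(d['p'],2),d['extent'],xs.mean().round(1),ys.mean().round(1))
E
```

```text
0.0 [ 0.28960378 -0.60916047  0.22562207] [ 1.79904246e+02 -6.19842725e-03 -1.54580008e+02] 0.08745159953831935 -0.0188
scene [[524.4, 0.0, 324.1], [0.0, 524.4, 236.9], [0.0, 0.0, 1.0]] [[-0.772, 0.407, -0.489, 1.382], [0.636, 0.507, -0.582, 0.948], [0.011, -0.76, -0.65, 1.196], [0.0, 0.0, 0.0, 1.0]]
case 0.85 [285.7, 216.7, 387.1, 307.3] 339.2 257.8
hasp_bar 0.48 [282.5, 278.7, 307.7, 313.4] 294.8 294.3
hasp_bar 0.45 [281.1, 246.2, 303.0, 256.7] 288.8 252.0
lid_handle 0.86 [285.9, 211.4, 388.1, 277.5] 338.9 245.6
lid_handle 0.57 [439.7, 291.9, 471.4, 360.2] 454.9 328.2
staple 0.87 [285.0, 214.2, 386.6, 306.0] 339.1 258.6
strap_end 0.43 [281.5, 250.8, 292.9, 258.3] 288.3 252.6
carton 0.57 [285.3, 280.0, 306.4, 313.4] 294.5 293.9
bottle 0.69 [283.0, 215.7, 388.2, 306.4] 339.3 258.0
bottle 0.68 [414.3, 339.5, 443.1, 369.2] 429.6 354.1
tape 0.59 [440.9, 293.2, 468.3, 362.0] 454.8 328.2
carousel 0.64 [240.4, 150.3, 287.4, 186.4] 264.9 167.9
top [[601.9, 0.0, 305.6], [0.0, 601.9, 233.5], [0.0, 0.0, 1.0]] [[-0.006, -0.989, 0.146, 0.345], [-1.0, 0.004, -0.016, -0.017], [0.015, -0.146, -0.989, 1.634], [0.0, 0.0, 0.0, 1.0]]
case 0.98 [244.5, 183.0, 324.4, 289.6] 273.5 234.8
case 0.31 [300.0, 191.7, 324.5, 232.2] 314.9 210.7
hasp_bar 0.58 [254.0, 157.3, 277.8, 179.2] 266.6 168.8
lid_handle 0.88 [241.8, 179.1, 321.1, 283.5] 273.9 233.8
lid_handle 0.44 [245.5, 180.0, 323.8, 290.0] 273.8 234.8
staple 0.84 [243.5, 181.5, 321.4, 289.3] 273.8 234.7
jar 0.85 [258.9, 294.9, 283.6, 318.7] 271.1 306.2
jar 0.62 [96.4, 241.0, 157.4, 310.3] 124.0 274.7
carton 0.66 [253.5, 153.9, 277.1, 180.8] 267.2 168.4
bottle 0.9 [93.3, 206.4, 123.4, 230.1] 107.7 216.8
tape 0.81 [94.1, 244.3, 159.5, 309.1] 123.8 274.5
carousel 0.56 [465.5, 251.6, 524.8, 315.0] 493.3 276.8
```

Run:
```python
import cv2,numpy as np
a=cv2.imread('pics/top0.png')[130:340,70:540]
b=cv2.imread('pics/top0.png')[140:330,220:350]
s=cv2.imread('pics/scene0.png')[190:330,260:410]
B=cv2.resize(b,None,fx=3,fy=3,interpolation=2); S=cv2.resize(s,None,fx=2.7,fy=2.7,interpolation=2)
o=np.zeros((600,800,3),np.uint8)
o[:570,:390]=B; o[:S.shape[0],390:390+S.shape[1]]=S
t=cv2.resize(a,(400,179)); o[400:579,395:795]=t
cv2.imwrite('pics/v1.png',o)
```

```text
(no output)
```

View pics/v1.png

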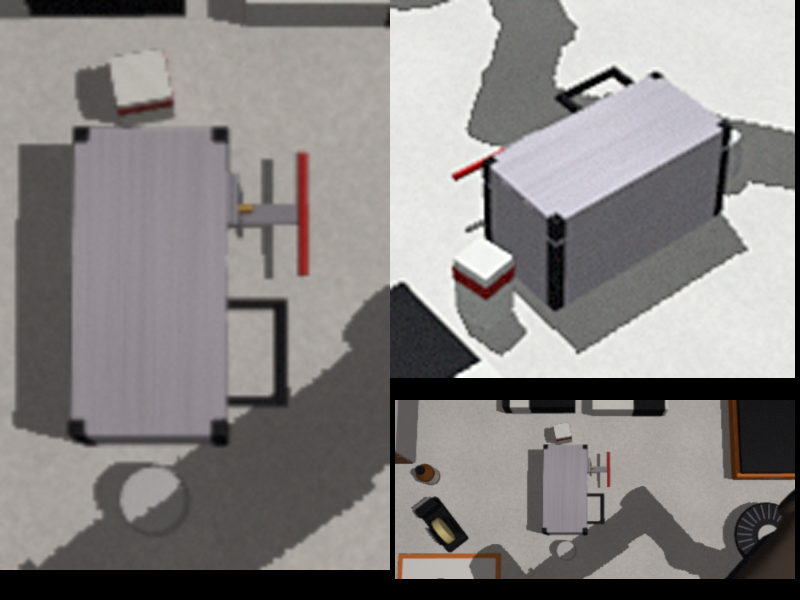

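The view shows the carton at the far (+x) end, the jar at the near end and the case front towards -y. In the crop, the hasp bar runs from (303,153) to (303,276) and the handle bar is at x≈281, y 300–405. The carousel is far off at the lower right. Next I fit the case pose.

```bash
cat > h.py <<'E'
import numpy as np, cv2
from plant import r
def proj(c,P):
    k=r.get_calibration(c); T=np.linalg.inv(k['extrinsics']); q=T[:3,:3]@np.asarray(P,float).T+T[:3,3:]; p=k['K']@q
    return (p[:2]/p[2]).T
def c2w(pose,P):
    x,y,t=pose; c,s=np.cos(t),np.sin(t); P=np.atleast_2d(P)/1000.
    return np.c_[x+c*P[:,0]-s*P[:,1], y+s*P[:,0]+c*P[:,1], P[:,2]]
E
python3 - <<'E'
from h import *
from scipy.optimize import least_squares
obj=np.array([[65,-130,140],[-65,-130,140],[-65,130,140],[65,130,140],[-110,15,125],[-110,105,125],[-126,-125,58],[-126,-15,58]],float)
pix=np.array([[72,128],[229,128],[229,443],[70,442],[281,300],[281,406],[303,153],[303,276]])/3+[220,140]
im=cv2.imread('pics/top0.png').astype(int); hsv=cv2.cvtColor(im.astype(np.uint8),cv2.COLOR_BGR2HSV)
red=((hsv[...,0]<8)|(hsv[...,0]>172))&(hsv[...,1]>150); ys,xs=np.nonzero(red[180:245,300:335]); print('red',xs.min()+300,xs.max()+301,ys.min()+180,ys.max()+181)
def f(p,a=8):
    o=obj.copy(); th=p[3]
    R=90.6;ph=np.arctan2(55,72)+th
    o[6:,0]=-71-R*np.sin(ph); o[6:,2]=130-R*np.cos(ph)
    return (proj('top',c2w(p[:3],o))-pix).ravel()
s=least_squares(f,[0.33,0.03,np.pi/2,0.05]); print(s.x,np.degrees(s.x[2]),np.round(s.fun.reshape(-1,2),1).tolist())
p=s.x[:3]
for n,q in dict(center=[0,0,140],hbar=[-126,-70,58],hinge=[-71,-70,130],handle=[-110,60,125],lidh=[65,60,110.5],backl=[65,-130,0]).items(): print(n,c2w(p,q).round(4))
np.save('pose.npy',s.x)
def bb(n):
  pass
from scipy.spatial.transform import Rotation as Ro
st=r.get_state(); print(Ro.from_euler('xyz',st['eef_rot'],degrees=True).as_matrix().round(3), st['joints'])
E
```

```text
red 320 322 192 231
[0.56370551 0.04838426 1.5736814  0.09162761] 90.16530223444249 [[0.2, 0.8], [-0.8, 0.6], [-0.2, -1.9], [0.3, -1.2], [-0.0, 0.5], [0.4, 0.7], [-0.2, 0.5], [0.3, 0.3]]
center [[0.5637 0.0484 0.14  ]]
hbar [[ 0.6341 -0.0774  0.058 ]]
hinge [[ 0.6339 -0.0224  0.13  ]]
handle [[ 0.504  -0.0618  0.125 ]]
lidh [[0.5035 0.1132 0.1105]]
backl [[0.6935 0.1138 0.    ]]
[[-0.903 -0.429 -0.   ]
 [-0.429  0.903  0.   ]
 [-0.     0.    -1.   ]] [-4.80667326e+01  2.05451053e+01  6.80852970e-01 -2.17023726e-04
 -7.01364354e+01 -1.65070802e+01]
```

Call:
servo_tool([
  {"dx":3.8,"dy":5.1,"dz":0,"spin":0.11,"grip":0},
  {"dx":6,"dy":8,"dz":0,"spin":0.22,"grip":0},
  {"dx":8,"dy":11,"dz":0,"spin":0.33,"grip":0},
  {"dx":10,"dy":14,"dz":0,"spin":0.44,"grip":0},
  {"dx":12,"dy":17,"dz":0,"spin":0.55,"grip":0},
  {"dx":14,"dy":20,"dz":0,"spin":0.66,"grip":0},
  {"dx":16,"dy":22.5,"dz":0,"spin":0.77,"grip":0},
  {"dx":18,"dy":25,"dz":0,"spin":0.88,"grip":0},
  {"dx":20,"dy":27.5,"dz":0,"spin":1.0,"grip":0},
  {"dx":22,"dy":30,"dz":0,"spin":1.1275,"grip":0},
])

```text
time_s: 1.93
tcp_pos: [0.5107, -0.3081, 0.2269]
eef_rot: [-180.0, -0.0, -89.8]
contact_force: [0.6, -0.7, 0.7]
gripper_width: 0.0268
```

Call:
servo_tool([
  {"dx":2,"dy":2.5,"dz":0,"spin":0,"grip":0},
  {"dx":4,"dy":5,"dz":0,"spin":0,"grip":0},
  {"dx":6,"dy":8,"dz":0,"spin":0,"grip":0},
  {"dx":8,"dy":11,"dz":0,"spin":0,"grip":0},
  {"dx":10,"dy":14,"dz":0,"spin":0,"grip":0},
  {"dx":12,"dy":16.5,"dz":0,"spin":0,"grip":0},
  {"dx":14,"dy":18.5,"dz":0,"spin":0,"grip":0},
  {"dx":16.2,"dy":20.9,"dz":0,"spin":0,"grip":0},
  {"dx":16.2,"dy":20.9,"dz":0,"spin":0,"grip":0},
  {"dx":16.2,"dy":20.9,"dz":0,"spin":0,"grip":0},
])

```text
time_s: 2.77
tcp_pos: [0.6726, -0.099, 0.2257]
eef_rot: [179.9, -0.0, -90.0]
contact_force: [0.6, -0.0, -0.5]
gripper_width: 0.0004
```

Run:
```python
from h import *
from scipy.spatial.transform import Rotation as Ro
st=r.get_state(); print(st['time_s'],st['tcp_pos'],Ro.from_euler('xyz',st['eef_rot'],degrees=True).as_matrix().round(3)[:,1], st['joints'].round(1),st['contact_force'])
k=r.get_calibration('wrist'); print(k['K'][0,0],k['extrinsics'].round(3).tolist()); np.save('wk1.npy',k['extrinsics'])
im=r.capture('wrist'); cv2.imwrite('pics/w1.png',im)
pose=np.load('pose.npy')
pts=dict(b1=[-132,-125,63],b2=[-132,-15,63],lf=[-65,-130,140],lf2=[-65,-10,140],hg=[-71,-70,130],st=[-88,-70,87])
for n,q in pts.items():
    u=proj('wrist',c2w(pose[:3],q))[0]; print(n,u.round(1)); cv2.circle(im,tuple(int(v) for v in u),3,(0,255,0),1)
cv2.imwrite('pics/v2.png',im)
```

```text
2.7667 [ 0.67255656 -0.09904712  0.22571269] [-1.    -0.     0.001] [  8.   21.1   1.3  -0.  -70.3  -8. ] [ 0.58781803 -0.0096795  -0.50835269]
340.88411047300065 [[-1.0, 0.001, -0.001, 0.672], [0.001, 0.96, 0.281, -0.175], [0.001, 0.281, -0.96, 0.383], [0.0, 0.0, 0.0, 1.0]]
b1 [290.8 239.4]
b2 [403.3 238.8]
lf [281.6 344.4]
lf2 [428.6 343.7]
hg [353.8 331. ]
st [348.6 290.8]
```

View pics/v2.png

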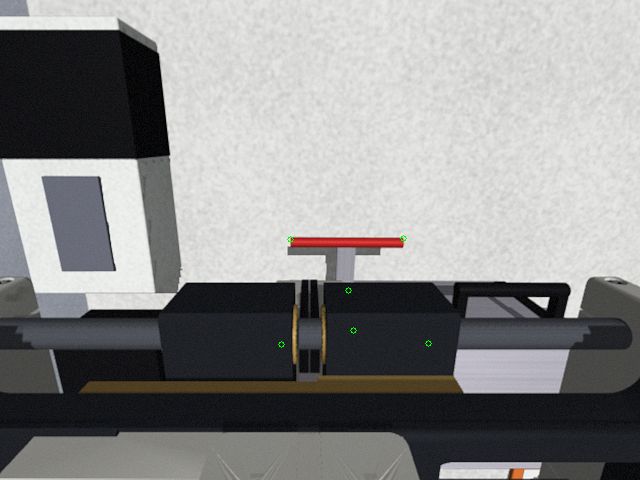

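The wrist picture shows the red bar at row ~242, columns 291–404. The case-fit prediction was row 239, so the bar is ~3 mm closer to the case than I assumed. The gripper hides the staple. I'll check the gripper's shape from the fixed cameras before going into the gap.

Run:
```python
from h import *
o=np.zeros((600,800,3),np.uint8)
for i,c in enumerate(['scene','top']):
    im=r.capture(c); u=proj(c,[r.get_state()['tcp_pos']])[0]; print(c,u)
    x,y=int(u[0])-45,int(u[1])-75
    t=cv2.resize(im[y:y+110,x:x+90],(400,489),interpolation=cv2.INTER_CUBIC); o[:489,i*400:i*400+400]=t
    cv2.circle(o,(i*400+200,333),3,(0,255,0),1)
cv2.imwrite('pics/v3.png',o)
```

```text
scene [281.5269347  208.96692893]
top [330.9147555  184.08534815]
```

View pics/v3.png

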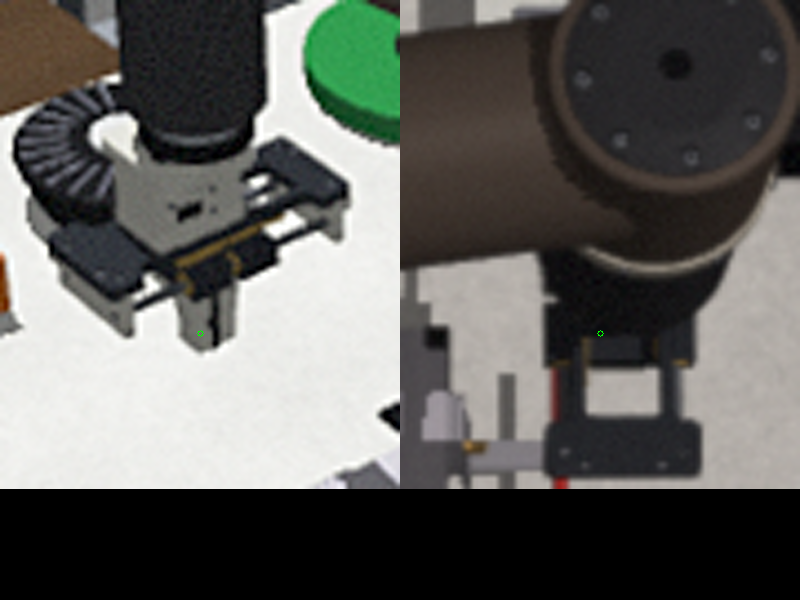

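Call:
servo_tool([
  {"dx":0,"dy":1.5,"dz":-2,"spin":0,"grip":0},
  {"dx":0,"dy":3.5,"dz":-4,"spin":0,"grip":0},
  {"dx":0,"dy":3.5,"dz":-6,"spin":0,"grip":0},
  {"dx":0,"dy":3.5,"dz":-8,"spin":0,"grip":0},
  {"dx":0,"dy":3.5,"dz":-10,"spin":0,"grip":0},
  {"dx":0,"dy":3.5,"dz":-12,"spin":0,"grip":0},
  {"dx":0,"dy":3.5,"dz":-13.5,"spin":0,"grip":0},
  {"dx":0,"dy":3.5,"dz":-14.5,"spin":0,"grip":0},
  {"dx":0,"dy":3.5,"dz":-15.2,"spin":0,"grip":0},
  {"dx":0,"dy":3.5,"dz":-15.2,"spin":0,"grip":0},
])

```text
time_s: 3.75
tcp_pos: [0.671, -0.0663, 0.0735]
eef_rot: [179.9, -0.0, -90.2]
contact_force: [-0.1, -0.3, -0.9]
gripper_width: 0.0004
```

Run:
```python
from h import *
s=r.get_state(); print(s['tcp_pos'],s['contact_force'])
im=r.capture('wrist'); cv2.imwrite('pics/w2.png',im)
```

```text
[ 0.67095652 -0.0662602   0.07351639] [-0.11630873 -0.33259211 -0.89788552]
```

View pics/w2.png

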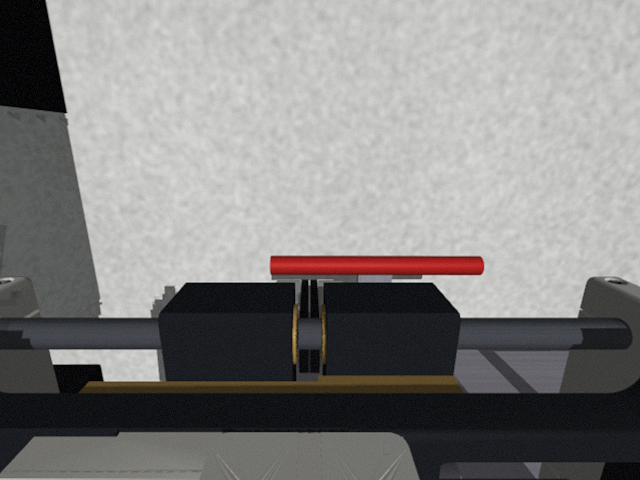

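The wrist view puts the bar at row 265, columns 270–483, so at about y=-0.080, z=0.065. The finger face is almost over its inner edge. I'll shift 2.5 mm in and descend gently.

Call:
servo_tool([
  {"dx":0,"dy":0.25,"dz":0,"spin":0,"grip":0},
  {"dx":0,"dy":0.25,"dz":0,"spin":0,"grip":0},
  {"dx":0,"dy":0.25,"dz":-0.2,"spin":0,"grip":0},
  {"dx":0,"dy":0.25,"dz":-0.4,"spin":0,"grip":0},
  {"dx":0,"dy":0.25,"dz":-0.5,"spin":0,"grip":0},
  {"dx":0,"dy":0.25,"dz":-0.6,"spin":0,"grip":0},
  {"dx":0,"dy":0.25,"dz":-0.7,"spin":0,"grip":0},
  {"dx":0,"dy":0.25,"dz":-0.8,"spin":0,"grip":0},
  {"dx":0,"dy":0.25,"dz":-0.9,"spin":0,"grip":0},
  {"dx":0,"dy":0.25,"dz":-0.9,"spin":0,"grip":0},
])

```text
time_s: 4.63
tcp_pos: [0.6716, -0.0631, 0.0652]
eef_rot: [180.0, -0.0, -90.1]
contact_force: [-1.6, -0.7, -0.8]
gripper_width: 0.0007
```

Call:
servo_tool([
  {"dx":0,"dy":0,"dz":-0.1,"spin":0,"grip":0},
  {"dx":0,"dy":0,"dz":-0.2,"spin":0,"grip":0},
  {"dx":0,"dy":0,"dz":-0.3,"spin":0,"grip":0},
  {"dx":0,"dy":0,"dz":-0.4,"spin":0,"grip":0},
  {"dx":0,"dy":0,"dz":-0.5,"spin":0,"grip":0},
  {"dx":0,"dy":0,"dz":-0.6,"spin":0,"grip":0},
  {"dx":0,"dy":0,"dz":-0.7,"spin":0,"grip":0},
  {"dx":0,"dy":0,"dz":-0.8,"spin":0,"grip":0},
  {"dx":0,"dy":0,"dz":-0.9,"spin":0,"grip":0},
  {"dx":0,"dy":0,"dz":-0.9,"spin":0,"grip":0},
])

```text
time_s: 5.47
tcp_pos: [0.6717, -0.0631, 0.0563]
eef_rot: [180.0, 0.0, -90.1]
contact_force: [-0.7, 0.6, -0.0]
gripper_width: 0.0003
```

Call:
servo_tool([
  {"dx":0,"dy":-0.4,"dz":0,"spin":0,"grip":0},
  {"dx":0,"dy":-0.8,"dz":0.2,"spin":0,"grip":0},
  {"dx":0,"dy":-1.2,"dz":0.6,"spin":0,"grip":0},
  {"dx":0,"dy":-1.6,"dz":1.0,"spin":0,"grip":0},
  {"dx":0,"dy":-2.0,"dz":1.5,"spin":0,"grip":0},
  {"dx":0,"dy":-2.4,"dz":2,"spin":0,"grip":0},
  {"dx":0,"dy":-2.8,"dz":2.5,"spin":0,"grip":0},
  {"dx":0,"dy":-3.1,"dz":3,"spin":0,"grip":0},
  {"dx":0,"dy":-3.4,"dz":3.4,"spin":0,"grip":0},
  {"dx":0,"dy":-3.4,"dz":3.4,"spin":0,"grip":0},
])

```text
time_s: 6.3
tcp_pos: [0.6709, -0.0953, 0.0915]
eef_rot: [180.0, 0.2, -90.1]
contact_force: [-4.5, 13.3, 3.7]
gripper_width: 0.0002
```

```bash
cat >> h.py <<'E'
def red(name='wrist'):
    im=r.capture(name); hsv=cv2.cvtColor(im,cv2.COLOR_BGR2HSV)
    m=((hsv[...,0]<8)|(hsv[...,0]>172))&(hsv[...,1]>140)&(hsv[...,2]>80)
    n,l,s,c=cv2.connectedComponentsWithStats(m.astype(np.uint8)); i=1+np.argmax(s[1:,4])
    return im,s[i],c[i]
E
python3 - <<'E'
from h import *
s=r.get_state(); k=r.get_calibration('wrist'); E=k['extrinsics'];K=k['K']
im,b,c=red(); cv2.imwrite('pics/w3.png',im); print(s['tcp_pos'],s['contact_force'],b,c)
# ray meets circle about hinge
d=E[:3,:3]@np.array([(c[0]-K[0,2])/K[0,0],(c[1]-K[1,2])/K[1,1],1]); o=E[:3,3]
for t in np.linspace(.1,.4,31):
    p=o+t*d; R=np.hypot(p[1]+.0224,p[2]-.13)
    if abs(R-.0906)<.008: print(p.round(4),R.round(4),np.degrees(np.arctan2(-.0224-p[1],.13-p[2])).round(1))
E
```

```text
[ 0.67092299 -0.09532917  0.09145024] [-4.47422574 13.26389851  3.74189694] [ 268  267  246   27 3791] [393.00131891 277.84489581]
[ 0.6385 -0.1208  0.1279] 0.0984 88.8
[ 0.636  -0.1169  0.1187] 0.0952 83.2
[ 0.6335 -0.113   0.1094] 0.0929 77.2
[ 0.6311 -0.1091  0.1001] 0.0917 71.0
[ 0.6286 -0.1052  0.0908] 0.0916 64.7
[ 0.6261 -0.1013  0.0816] 0.0926 58.5
[ 0.6237 -0.0975  0.0723] 0.0947 52.4
[ 0.6212 -0.0936  0.063 ] 0.0977 46.7
```

Call:
servo_tool([
  {"dx":0,"dy":0.5,"dz":0,"spin":0,"grip":0},
  {"dx":0,"dy":0.5,"dz":2,"spin":0,"grip":0},
  {"dx":0,"dy":0.3,"dz":5,"spin":0,"grip":0},
  {"dx":0,"dy":0,"dz":8,"spin":-0.1,"grip":0},
  {"dx":0,"dy":-0.5,"dz":9,"spin":-0.22,"grip":30},
  {"dx":0,"dy":-1,"dz":9,"spin":-0.34,"grip":60},
  {"dx":0,"dy":-1.7,"dz":9,"spin":-0.46,"grip":90},
  {"dx":0,"dy":-1.7,"dz":9,"spin":-0.58,"grip":90},
  {"dx":0,"dy":-1.7,"dz":9,"spin":-0.7,"grip":90},
  {"dx":0,"dy":-1.7,"dz":9,"spin":-0.82,"grip":90},
])

```text
time_s: 7.18
tcp_pos: [0.6716, -0.115, 0.1808]
eef_rot: [-180.0, -0.0, -137.5]
contact_force: [-0.8, 0.2, -0.8]
gripper_width: 0.0348
```

Call:
servo_tool([
  {"dx":0,"dy":0,"dz":0,"spin":-0.12,"grip":90},
  {"dx":0,"dy":0,"dz":0,"spin":-0.24,"grip":90},
  {"dx":0,"dy":0,"dz":0,"spin":-0.36,"grip":90},
  {"dx":0,"dy":0,"dz":0,"spin":-0.48,"grip":90},
  {"dx":0,"dy":0,"dz":0,"spin":-0.6,"grip":90},
  {"dx":0,"dy":0,"dz":0,"spin":-0.7,"grip":90},
  {"dx":0,"dy":0,"dz":0,"spin":-0.751,"grip":90},
  {"dx":0,"dy":0,"dz":0,"spin":-0.751,"grip":90},
  {"dx":0,"dy":0,"dz":0,"spin":-0.751,"grip":90},
  {"dx":0,"dy":0,"dz":0,"spin":-0.751,"grip":90},
])

```text
time_s: 8.02
tcp_pos: [0.6717, -0.1145, 0.1806]
eef_rot: [-180.0, -0.0, 180.0]
contact_force: [0.3, 0.6, 0.3]
gripper_width: 0.0789
```

Run:
```python
from h import *
s=r.get_state(); k=r.get_calibration('wrist'); E=k['extrinsics'];K=k['K']
im,b,c=red(); cv2.imwrite('pics/w4.png',im); print(s['tcp_pos'],s['eef_rot'],s['contact_force'],b,c,E[:3,3])
d=E[:3,:3]@np.array([(c[0]-K[0,2])/K[0,0],(c[1]-K[1,2])/K[1,1],1]); o=E[:3,3]
for z in (.10,.105,.11,.115): print((o+d*(z-o[2])/d[2]).round(4))
```

```text
[ 0.67171735 -0.11445593  0.18062214] [-1.79990298e+02 -2.03747691e-03  1.79971066e+02] [0.33352782 0.56506285 0.31780353] [ 309  115   17  161 1948] [316.26334702 187.74794661] [ 0.59531298 -0.11386264  0.33797629]
[ 0.6265 -0.1089  0.1   ]
[ 0.6259 -0.109   0.105 ]
[ 0.6252 -0.1091  0.11  ]
[ 0.6245 -0.1092  0.115 ]
```

View pics/w4.png

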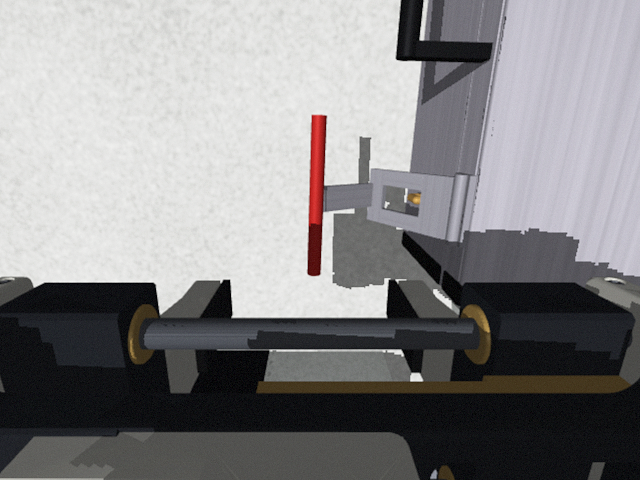

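The wrist view shows the hasp already off the staple: the slot is clear and the bar runs from (318,115) to (314,275), at y≈-0.110 and z≈0.105. The jaws straddle it. Next I descend and grip its free far end.

Call:
servo_tool([
  {"dx":-0.6,"dy":0.4,"dz":-1,"spin":0,"grip":70},
  {"dx":-0.6,"dy":0.4,"dz":-3,"spin":0,"grip":60},
  {"dx":-0.6,"dy":0.4,"dz":-5,"spin":0,"grip":60},
  {"dx":-0.6,"dy":0.4,"dz":-7,"spin":0,"grip":60},
  {"dx":-0.6,"dy":0.4,"dz":-8.2,"spin":0,"grip":60},
  {"dx":-0.6,"dy":0.4,"dz":-8.6,"spin":0,"grip":50},
  {"dx":-0.6,"dy":0.4,"dz":-8.6,"spin":0,"grip":30},
  {"dx":-0.6,"dy":0.4,"dz":-8.6,"spin":0,"grip":0},
  {"dx":-0.6,"dy":0.4,"dz":-8.6,"spin":0,"grip":0},
  {"dx":-0.6,"dy":0.4,"dz":-8.6,"spin":0,"grip":0},
], squeeze=8)

```text
time_s: 8.9
tcp_pos: [0.6666, -0.1101, 0.0959]
eef_rot: [180.0, 0.1, 179.9]
contact_force: [0.1, 1.1, -0.4]
gripper_width: 0.0247
```

Call:
servo_tool([
  {"dx":0,"dy":0,"dz":0,"spin":0,"grip":0},
  {"dx":0,"dy":0,"dz":0,"spin":0,"grip":0},
  {"dx":0,"dy":0,"dz":0,"spin":0,"grip":0},
  {"dx":0,"dy":0,"dz":0,"spin":0,"grip":0},
  {"dx":0,"dy":0,"dz":0,"spin":0,"grip":0},
  {"dx":0,"dy":0,"dz":0,"spin":0,"grip":0},
  {"dx":0,"dy":0,"dz":0,"spin":0,"grip":0},
  {"dx":0,"dy":0,"dz":0,"spin":0,"grip":0},
  {"dx":0,"dy":0,"dz":0,"spin":0,"grip":0},
  {"dx":0,"dy":0,"dz":0,"spin":0,"grip":0},
])

```text
time_s: 9.73
tcp_pos: [0.6661, -0.1102, 0.0946]
eef_rot: [-180.0, 0.0, 179.9]
contact_force: [1.4, -2.8, -1.2]
gripper_width: 0.0094
```

Run:
```python
from h import *
s=r.get_state(); k=r.get_calibration('wrist'); E=k['extrinsics'];K=k['K']
im,b,c=red(); cv2.imwrite('pics/w5.png',im); print(s['tcp_pos'],s['contact_force'],s['moment'],s['gripper_width'],b,c,E[:3,3])
```

```text
[ 0.66605371 -0.11022677  0.09462836] [ 1.35858356 -2.84413193 -1.18765666] [-1.0877806  -0.86267213 -0.1300071 ] 0.009427906945474893 [ 300  115   26  202 4255] [311.38542891 212.59529965] [ 0.58955586 -0.10950932  0.25194234]
```

View pics/w5.png

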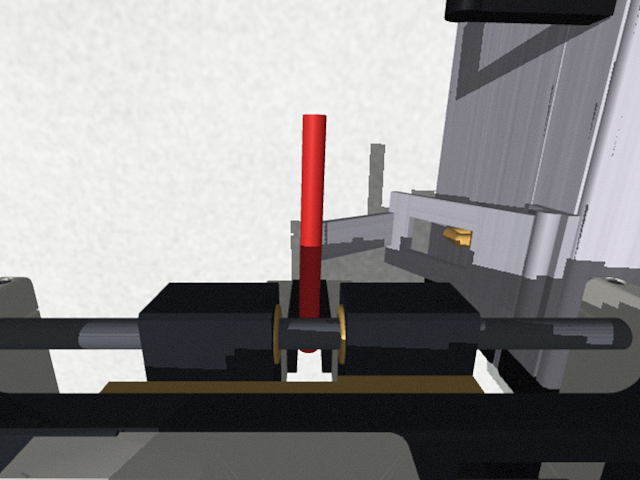

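Call:
servo_tool([
  {"dx":0,"dy":-0.2,"dz":1.01,"spin":0,"grip":0},
  {"dx":0,"dy":-0.28,"dz":1.95,"spin":0,"grip":0},
  {"dx":0,"dy":-0.27,"dz":2.9,"spin":0,"grip":0},
  {"dx":0,"dy":-0.15,"dz":3.84,"spin":0,"grip":0},
  {"dx":0,"dy":0.11,"dz":4.92,"spin":0,"grip":0},
  {"dx":0,"dy":0.43,"dz":5.81,"spin":0,"grip":0},
  {"dx":0,"dy":0.92,"dz":6.8,"spin":0,"grip":0},
  {"dx":0,"dy":1.44,"dz":7.6,"spin":0,"grip":0},
  {"dx":0,"dy":2.04,"dz":8.33,"spin":0,"grip":0},
  {"dx":0,"dy":2.71,"dz":9.0,"spin":0,"grip":0},
])

```text
time_s: 10.62
tcp_pos: [0.6674, -0.0864, 0.1884]
eef_rot: [-179.7, 0.3, 179.9]
contact_force: [2.3, -11.9, 9.1]
gripper_width: 0.0093
```

Run:
```python
from h import *
s=r.get_state(); 
im,b,c=red(); cv2.imwrite('pics/w6.png',im); print(s['tcp_pos'],s['contact_force'],s['gripper_width'],b,c)
```

```text
[ 0.66742757 -0.08637002  0.1883547 ] [  2.25285014 -11.93774488   9.07548639] 0.009250679547520495 [ 299  115   25  203 4015] [309.9611457  211.32976339]
```

Call:
servo_tool([
  {"dx":0,"dy":0.45,"dz":0.9,"spin":0,"grip":0},
  {"dx":0,"dy":1.4,"dz":1.5,"spin":0,"grip":0},
  {"dx":0,"dy":2.22,"dz":1.95,"spin":0,"grip":0},
  {"dx":0,"dy":3.12,"dz":2.3,"spin":0,"grip":0},
  {"dx":0,"dy":4.04,"dz":2.53,"spin":0,"grip":0},
  {"dx":0,"dy":4.97,"dz":2.68,"spin":0,"grip":0},
  {"dx":0,"dy":5.92,"dz":2.73,"spin":0,"grip":0},
  {"dx":0,"dy":6.87,"dz":2.68,"spin":0,"grip":0},
  {"dx":0,"dy":7.8,"dz":2.53,"spin":0,"grip":0},
  {"dx":0,"dy":8.72,"dz":2.29,"spin":0,"grip":0},
])

```text
time_s: 11.5
tcp_pos: [0.6668, 0.0053, 0.2082]
eef_rot: [180.0, 0.2, 179.9]
contact_force: [4.9, -0.8, 0.2]
gripper_width: 0.01
```

Run:
```python
from h import *
s=r.get_state(); 
im,b,c=red(); cv2.imwrite('pics/w7.png',im); print(s['tcp_pos'],s['contact_force'],s['gripper_width'],b,c)
```

```text
[0.66684894 0.00533632 0.20823093] [ 4.9043505  -0.77320618  0.24643023] 0.009956144256908822 [ 300  121   25  197 4150] [310.67518072 215.42795181]
```

Call:
servo_tool([
  {"dx":0,"dy":0.89,"dz":-0.34,"spin":0,"grip":0},
  {"dx":0,"dy":1.73,"dz":-0.77,"spin":0,"grip":0},
  {"dx":0,"dy":2.53,"dz":-1.29,"spin":0,"grip":0},
  {"dx":0,"dy":3.26,"dz":-1.88,"spin":0,"grip":0},
  {"dx":0,"dy":3.93,"dz":-2.56,"spin":0,"grip":0},
  {"dx":0,"dy":4.53,"dz":-3.29,"spin":0,"grip":0},
  {"dx":0,"dy":5.05,"dz":-4.09,"spin":0,"grip":0},
  {"dx":0,"dy":5.48,"dz":-4.93,"spin":0,"grip":0},
  {"dx":0,"dy":5.72,"dz":-5.52,"spin":0,"grip":0},
  {"dx":0,"dy":5.72,"dz":-5.52,"spin":0,"grip":0},
])

```text
time_s: 12.38
tcp_pos: [0.666, 0.0631, 0.1505]
eef_rot: [179.9, 0.0, 179.9]
contact_force: [5.8, 2.1, -0.3]
gripper_width: 0.0098
```

Run:
```python
from h import *
s=r.get_state(); 
im,b,c=red(); cv2.imwrite('pics/w8.png',im); print(s['tcp_pos'],s['contact_force'],s['gripper_width'],b,c)
```

```text
[0.66604244 0.063052   0.15051342] [ 5.76492902  2.08436178 -0.33491732] 0.009790543172351512 [ 300  126   25  192 3942] [311.37924911 215.86859462]
```

Call:
servo_tool([
  {"dx":0,"dy":0,"dz":0,"spin":0,"grip":35},
  {"dx":0,"dy":0,"dz":0,"spin":0,"grip":35},
  {"dx":0,"dy":0,"dz":0,"spin":0,"grip":35},
  {"dx":0,"dy":0,"dz":0,"spin":0,"grip":35},
  {"dx":0,"dy":0,"dz":0.5,"spin":0,"grip":35},
  {"dx":0,"dy":0,"dz":2,"spin":0,"grip":35},
  {"dx":0,"dy":0,"dz":4,"spin":0,"grip":35},
  {"dx":0,"dy":0,"dz":6,"spin":0,"grip":35},
  {"dx":0,"dy":0,"dz":8,"spin":0,"grip":35},
  {"dx":0,"dy":0,"dz":8,"spin":0,"grip":35},
])

```text
time_s: 13.27
tcp_pos: [0.6676, 0.0614, 0.2376]
eef_rot: [179.9, 0.4, 179.9]
contact_force: [0.0, 0.6, 0.6]
gripper_width: 0.0306
```

Call:
servo_tool([
  {"dx":-2,"dy":-1.5,"dz":0,"spin":0,"grip":35},
  {"dx":-4,"dy":-3,"dz":0,"spin":0,"grip":35},
  {"dx":-6,"dy":-4.6,"dz":0,"spin":0,"grip":35},
  {"dx":-8,"dy":-6.2,"dz":0,"spin":0,"grip":35},
  {"dx":-10,"dy":-7.8,"dz":0,"spin":0,"grip":35},
  {"dx":-12,"dy":-9.3,"dz":0,"spin":0,"grip":35},
  {"dx":-14,"dy":-10.9,"dz":0,"spin":0,"grip":35},
  {"dx":-16.2,"dy":-12.5,"dz":0,"spin":0,"grip":35},
  {"dx":-16.2,"dy":-12.5,"dz":0,"spin":0,"grip":35},
  {"dx":-16.2,"dy":-12.5,"dz":0,"spin":0,"grip":35},
])

```text
time_s: 14.1
tcp_pos: [0.5028, -0.0644, 0.233]
eef_rot: [180.0, 0.1, 179.8]
contact_force: [-0.9, 1.1, 0.0]
gripper_width: 0.0309
```

Run:
```python
from h import *
s=r.get_state(); print(s['tcp_pos'],s['contact_force'],s['gripper_width'])
p=np.load('pose.npy')[:3]
u=proj('wrist',c2w(p,[[-110,15,125],[-110,105,125],[-110,60,125]])); print(u.round(1))
im=r.capture('wrist')
t=r.capture('top'); ut=proj('top',c2w(p,[[65,-130,140],[-65,-130,140],[-65,130,140],[65,130,140],[-110,15,125],[-110,105,125]])); print(ut.round(1))
for v in u: cv2.circle(im,tuple(int(q) for q in v),3,(0,255,0),1)
o=np.zeros((600,800,3),np.uint8); o[:360,:480]=cv2.resize(im,(480,360)); 
c=t[150:330,230:336].copy(); o[:540,482:800]=cv2.resize(c,(318,540),interpolation=2)
for v in ut: cv2.circle(o,(int(482+(v[0]-230)*3),int((v[1]-150)*3)),3,(0,255,0),1)
cv2.imwrite('pics/v6.png',o)
```

```text
[ 0.50283906 -0.06439638  0.23304618] [-0.92673059  1.08927229  0.02176675] 0.03089070481236738
[[311.8 291.5]
 [311.3 184.7]
 [311.5 240.6]]
[[244.2 183.5]
 [295.5 183.2]
 [296.2 285.8]
 [243.6 286.2]
 [313.6 240.5]
 [314.  276. ]]
```

View pics/v6.png

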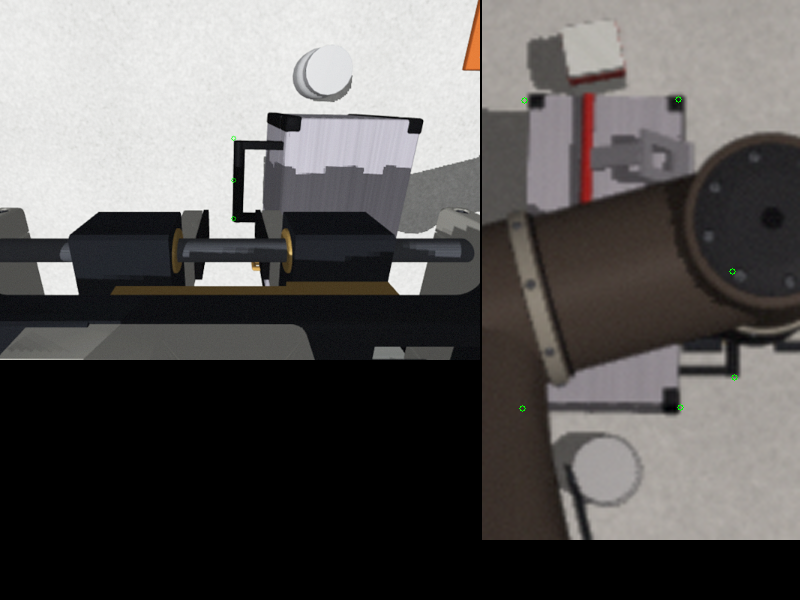

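The picture shows the hasp lying back over the lid (red bar at crop x≈587 in the top view). The handle bar is ~5 mm further +y than the fit in the wrist view, at columns ≈312–325. I'll descend on it.

Call:
servo_tool([
  {"dx":0,"dy":0.5,"dz":-2,"spin":0,"grip":35},
  {"dx":0,"dy":0.5,"dz":-4,"spin":0,"grip":35},
  {"dx":0,"dy":0.5,"dz":-6,"spin":0,"grip":35},
  {"dx":0,"dy":0.5,"dz":-7.5,"spin":0,"grip":35},
  {"dx":0,"dy":0.5,"dz":-8.8,"spin":0,"grip":35},
  {"dx":0,"dy":0.5,"dz":-9.8,"spin":0,"grip":35},
  {"dx":0,"dy":0.5,"dz":-10.6,"spin":0,"grip":35},
  {"dx":0,"dy":0.5,"dz":-11.3,"spin":0,"grip":35},
  {"dx":0,"dy":0.5,"dz":-11.8,"spin":0,"grip":35},
  {"dx":0,"dy":0.5,"dz":-12,"spin":0,"grip":35},
])

```text
time_s: 15.03
tcp_pos: [0.5038, -0.0585, 0.1117]
eef_rot: [-180.0, -0.0, 179.9]
contact_force: [0.9, 0.4, -0.4]
gripper_width: 0.0308
```

Call:
servo_tool([
  {"dx":0,"dy":0,"dz":0,"spin":0,"grip":20},
  {"dx":0,"dy":0,"dz":0,"spin":0,"grip":0},
  {"dx":0,"dy":0,"dz":0,"spin":0,"grip":0},
  {"dx":0,"dy":0,"dz":0,"spin":0,"grip":0},
  {"dx":0,"dy":0,"dz":0,"spin":0,"grip":0},
  {"dx":0,"dy":0,"dz":0,"spin":0,"grip":0},
  {"dx":0,"dy":0,"dz":0,"spin":0,"grip":0},
  {"dx":0,"dy":0,"dz":0,"spin":0,"grip":0},
  {"dx":0,"dy":0,"dz":0,"spin":0,"grip":0},
  {"dx":0,"dy":0,"dz":0,"spin":0,"grip":0},
], squeeze=10)

```text
time_s: 15.87
tcp_pos: [0.5044, -0.058, 0.1128]
eef_rot: [180.0, 0.1, 179.9]
contact_force: [-0.1, 5.9, 1.2]
gripper_width: 0.0114
```

Call:
servo_tool([
  {"dx":0,"dy":0.04,"dz":0.38,"spin":0,"grip":0},
  {"dx":0,"dy":0.16,"dz":1.3,"spin":0,"grip":0},
  {"dx":0,"dy":0.39,"dz":2.5,"spin":0,"grip":0},
  {"dx":0,"dy":0.71,"dz":3.68,"spin":0,"grip":0},
  {"dx":0,"dy":1.11,"dz":4.84,"spin":0,"grip":0},
  {"dx":0,"dy":1.59,"dz":5.97,"spin":0,"grip":0},
  {"dx":0,"dy":2.14,"dz":7.06,"spin":0,"grip":0},
  {"dx":0,"dy":2.77,"dz":8.11,"spin":0,"grip":0},
  {"dx":0,"dy":3.48,"dz":9.12,"spin":0,"grip":0},
  {"dx":0,"dy":4.25,"dz":10.07,"spin":0,"grip":0},
])

```text
time_s: 16.7
tcp_pos: [0.5047, -0.0166, 0.2147]
eef_rot: [-179.9, 0.1, 179.9]
contact_force: [4.8, -4.1, 0.3]
gripper_width: 0.0119
```

Call:
servo_tool([
  {"dx":0,"dy":1.05,"dz":1.11,"spin":0,"grip":0},
  {"dx":0,"dy":2.2,"dz":2.12,"spin":0,"grip":0},
  {"dx":0,"dy":3.43,"dz":3.04,"spin":0,"grip":0},
  {"dx":0,"dy":4.74,"dz":3.84,"spin":0,"grip":0},
  {"dx":0,"dy":6.11,"dz":4.52,"spin":0,"grip":0},
  {"dx":0,"dy":7.54,"dz":5.08,"spin":0,"grip":0},
  {"dx":0,"dy":9.0,"dz":5.52,"spin":0,"grip":0},
  {"dx":0,"dy":10.51,"dz":5.82,"spin":0,"grip":0},
  {"dx":0,"dy":12.03,"dz":6.0,"spin":0,"grip":0},
  {"dx":0,"dy":13.25,"dz":6.04,"spin":0,"grip":0},
])

```text
time_s: 17.53
tcp_pos: [0.505, 0.1173, 0.2751]
eef_rot: [180.0, 0.2, 179.9]
contact_force: [6.3, -0.5, 0.2]
gripper_width: 0.012
```

Call:
servo_tool([
  {"dx":0,"dy":0.92,"dz":-0.02,"spin":0,"grip":0},
  {"dx":0,"dy":1.83,"dz":-0.1,"spin":0,"grip":0},
  {"dx":0,"dy":2.75,"dz":-0.22,"spin":0,"grip":0},
  {"dx":0,"dy":3.65,"dz":-0.38,"spin":0,"grip":0},
  {"dx":0,"dy":4.25,"dz":-0.52,"spin":0,"grip":0},
  {"dx":0,"dy":4.84,"dz":-0.68,"spin":0,"grip":0},
  {"dx":0,"dy":5.13,"dz":-0.77,"spin":0,"grip":0},
  {"dx":0,"dy":5.13,"dz":-0.77,"spin":0,"grip":0},
  {"dx":0,"dy":5.13,"dz":-0.77,"spin":0,"grip":0},
  {"dx":0,"dy":5.13,"dz":-0.77,"spin":0,"grip":0},
])

```text
time_s: 18.37
tcp_pos: [0.5048, 0.1683, 0.2666]
eef_rot: [180.0, 0.1, 179.9]
contact_force: [5.9, 1.4, 0.0]
gripper_width: 0.0117
```

Call:
servo_tool([
  {"dx":0,"dy":0.15,"dz":-0.04,"spin":0,"grip":0},
  {"dx":0,"dy":0.3,"dz":-0.1,"spin":0,"grip":0},
  {"dx":0,"dy":0.3,"dz":-0.1,"spin":0,"grip":0},
  {"dx":0,"dy":0.3,"dz":-0.1,"spin":0,"grip":35},
  {"dx":0,"dy":0.3,"dz":-0.1,"spin":0,"grip":35},
  {"dx":0,"dy":0.3,"dz":-0.1,"spin":0,"grip":35},
  {"dx":0,"dy":0.3,"dz":-0.1,"spin":0,"grip":35},
  {"dx":0,"dy":0.3,"dz":0.5,"spin":0,"grip":35},
  {"dx":0,"dy":0.3,"dz":2,"spin":0,"grip":35},
  {"dx":0,"dy":0.3,"dz":4,"spin":0,"grip":35},
])

```text
time_s: 19.2
tcp_pos: [0.5029, 0.1701, 0.3051]
eef_rot: [-179.9, -0.2, 179.9]
contact_force: [0.3, 0.5, -0.1]
gripper_width: 0.0307
```

Call:
servo_tool([
  {"dx":0,"dy":0,"dz":2,"spin":0,"grip":35},
  {"dx":0,"dy":0,"dz":4,"spin":0,"grip":35},
  {"dx":0,"dy":0,"dz":6,"spin":0,"grip":35},
  {"dx":0,"dy":-3,"dz":6,"spin":0,"grip":35},
  {"dx":0,"dy":-6,"dz":6,"spin":0,"grip":35},
  {"dx":0,"dy":-9,"dz":6,"spin":0,"grip":35},
  {"dx":0,"dy":-12,"dz":6,"spin":0,"grip":35},
  {"dx":0,"dy":-16,"dz":6,"spin":0,"grip":35},
  {"dx":0,"dy":-20,"dz":6,"spin":0,"grip":35},
  {"dx":0,"dy":-24,"dz":6,"spin":0,"grip":35},
])

```text
time_s: 20.03
tcp_pos: [0.5031, -0.071, 0.3664]
eef_rot: [-180.0, 0.0, 179.9]
contact_force: [1.5, 0.2, -0.3]
gripper_width: 0.0306
```

Call:
servo_tool([
  {"dx":-1,"dy":-4,"dz":0,"spin":0,"grip":35},
  {"dx":-2,"dy":-8,"dz":0,"spin":0,"grip":35},
  {"dx":-3,"dy":-12,"dz":0,"spin":0,"grip":35},
  {"dx":-4,"dy":-16,"dz":0,"spin":0,"grip":35},
  {"dx":-5,"dy":-20,"dz":0,"spin":0,"grip":35},
  {"dx":-6,"dy":-24,"dz":0,"spin":0,"grip":35},
  {"dx":-7,"dy":-28,"dz":0,"spin":0,"grip":35},
  {"dx":-7,"dy":-32,"dz":0,"spin":0,"grip":35},
  {"dx":-7,"dy":-32,"dz":0,"spin":0,"grip":35},
  {"dx":-7,"dy":-32,"dz":0,"spin":0,"grip":35},
])

```text
time_s: 20.87
tcp_pos: [0.4328, -0.3912, 0.3649]
eef_rot: [180.0, -0.1, 179.7]
contact_force: [-0.4, 0.9, -0.7]
gripper_width: 0.0304
```

Run:
```python
from h import *
s=r.get_state(); print(s['time_s'],s['tcp_pos'],s['contact_force'])
t=r.capture('top'); q=r.capture('scene'); p=np.load('pose.npy')[:3]
o=np.zeros((600,800,3),np.uint8)
o[:570,:390]=cv2.resize(t[140:330,220:350],(390,570),interpolation=2)
o[:450,395:]=cv2.resize(q[160:330,255:408],(405,450),interpolation=2)
o[455:,395:]=cv2.resize(t[130:340,70:540],(405,145))
for v in proj('top',c2w(p,[[-65,-130,110],[-65,130,110],[65,130,0],[65,-130,0]])): cv2.circle(o,(int((v[0]-220)*3),int((v[1]-140)*3)),3,(0,255,0),1)
for n in ['jar','carton','bottle','tape']:
    d=r.cut_out(n,'top')[0]; print(n,d['p'],d['extent'])
cv2.imwrite('pics/v7.png',o)
```

```text
20.8667 [ 0.43275551 -0.39117236  0.36485462] [-0.40281043  0.89261489 -0.72151075]
jar 0.56 [258.1, 295.2, 284.9, 318.6]
carton 0.58 [255.4, 156.3, 276.5, 176.8]
bottle 0.73 [92.9, 206.7, 121.7, 230.1]
tape 0.61 [95.6, 245.5, 158.7, 310.0]
```

View pics/v7.png

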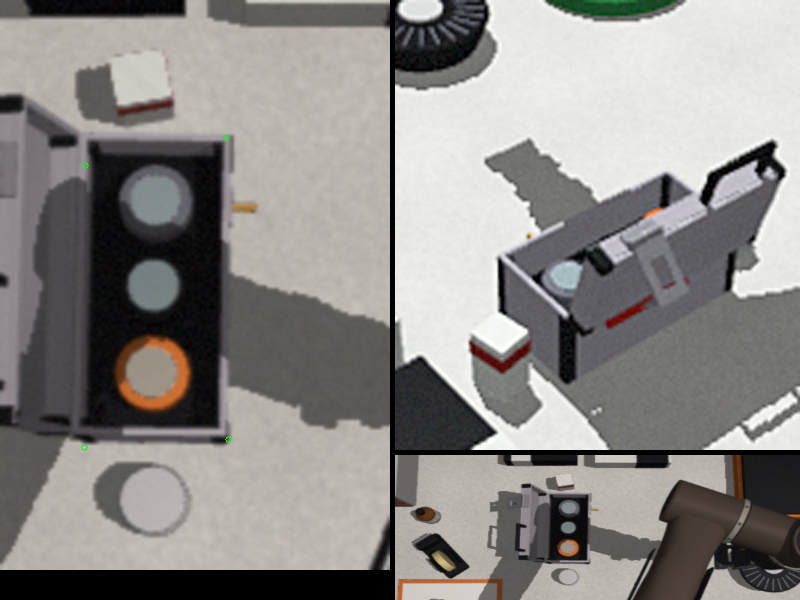

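```bash
python3 -c "
from plant import r
print(r.close_job())"
```

```text
the job is handed in; nothing more can be done
None
```

The lens case is open and handed in at about 21 s. The hasp is off the staple and folded back over the lid, to about 3.7 rad. The lid was raised after that, to about 1.78–1.8 rad.

**How it went:** I pushed the red bar outward with closed fingers until the strap cleared the staple, then gripped its free end and swung it round over the lid. After letting go, I gripped the lid handle, swung the lid past upright, released it and backed the arm away.

**Last checks:**
- About 2 s after release, the final top and scene pictures showed the lid open and the hasp still lying back against it, with the gripper reading no contact.
- The case front stayed within about 2 mm of its starting place, as near as the top picture can tell.
- The jar, carton, bottle and tape showed at their starting pixel positions, within about 3 px. I checked the carousel only by eye.

**Disagreements and forces:**
- The wrist camera put the hasp bar 2–3 mm and the handle about 5 mm closer to the case than the top-camera fit did. The grips worked anyway.
- Wrist forces reached about 15 N while swinging the hasp. The push itself reached about 14 N, near the 15 N that slides the case. A wrist view right afterwards suggested the bar was about 1.4° askew, which may mean the case turned very slightly, though it doesn't show in the final picture.

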